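# Scrub the tall beaker with the bottle brush

### The arm

A 6-joint arm with a two-finger parallel gripper is mounted at the origin on the work surface. World frame = base frame: x ahead of the robot, y to its left, z up, the work surface at z = 0. Lengths are in mm, angles in rad, forces in N, time in s.
With the tool pointing down it reaches from about 350 to 975 mm from the base axis. Payload 17.4 kg.
Tool frame: the origin (TCP) lies midway between the tips of the shut fingers; the grasp point (between the pads) lies manip.grip_depth behind it (manip.grip_depth is the distance from the TCP to the grasp point, in mm); z points along the fingers, y is the line along which they close (so a half turn about z gives the same grasp; the last joint's range is limited). The gripper opens to 85 mm and grips with 20 to 120 N. Pads are 22 mm wide; open, the fingers measure 114 mm over their backs; the gripper's body (76 mm by 85 mm) begins 54 mm behind the grasp point. The pads swing forward as they close: fully open they stand 13 mm farther back than shut.
Start: joints at [-1.311, 0.116, 1.442, -0, 1.584, -0.038], TCP at [198.047, -645.298, 231.303] pointing down, gripper open.
Joint ranges: [-2.83, 2.83], [-0.83, 2.19], [0.07, 2.5], [-1.14, 4.28], [0.01, 3], [-2.97, 2.97]. Speed limits (rad/s): [1.89, 1.89, 2.22, 3.14, 3.14, 3.14].

### API

Orientations are given as a unit quaternion [x, y, z, w].
In Python, from rig import manip, optics, nets gives the robot as it stands. Calls block until the motion is done:
- manip.move_to(position, orientation): joint-space move of the TCP to a pose.
- manip.move_linear(position, velocity=150, rot=None, contact_N=None): straight line of the TCP; rot=None keeps the orientation; velocity is the mean speed in mm/s. With contact_N (N) it stops when the force on the tool has changed by that much, and returns True; else False.
- manip.move_j(angles): joint-space move.
- manip.move_gripper(opening, grasp_force=None): opening from 0.0 (shut) to 1.0 (fully open); grasp_force is the grip in N (None keeps the last); returns when the fingers have stopped.
- manip.pause(seconds).
- manip.solve_ik(position, orientation): joint angles nearest the present ones, or None.
- manip.get_obs(): the state.
- optics.capture(name): name is "scene" or "top" or "wrist"; returns a dict with "img" (480x640x3 uint8, red, green, blue), "z_map" (480x640 float32, mm along the optical axis (not along the pixel's ray), 0 where there is no reading), "fx", "fy", "cx", "cy" (pixels), "R" (3x3) and "t" (3): a world point X has camera coordinates R X + t. Camera axes: x right, y down, z forward; pixel columns grow to the right and rows downward; lengths in mm; the calibration is good to about 2 mm. A picture is of the moment at which its call begins.
A pose or a line that the arm cannot do raises manip.IKError and nothing moves.
- manip.sign_off(): hands the job in; it is judged then, once.
Trained networks look in the newest picture that a camera, given by its name, has taken for a name from the list of things; names that differ only in an ending like _2 or _b are one class to them, and where a whole thing is asked for, a point or a joint stands for the part that bears it (a point fixed in the world has none). Each returns a list of dicts, best first, with "p" (0 to 1); they miss things now and then, are a little off and sometimes report something else, mostly with a low value. They report only what shows in the picture. A call takes as long as a camera call.
- nets.silhouettes(name, camera): "region" (480x640 bool, what is visible of it) and "position" ([column, row] in pixels, amid what is visible of it).
The state is a dict: "clock": time; "joint_pos": joint angles; "joint_vel": joint speeds; "tau": joint torques, N m; "eef_pos": TCP position; "tool_rot": TCP orientation; "force": force on the tool from outside, world axes, zero at the start; "ft_torque": the same for the moment, N m; "width": opening from 0.0 (shut) to 1.0 (fully open); "grasp_force": force on a finger pad.
Only numpy, scipy, OpenCV 4.12 (cv2) and the standard library are available. Lean on these libraries where they do the work, as an engineer would, in place of code of your own. Each camera call takes 0.05 s, during which the arm holds its last target. There are 200 camera calls.

### The job

Take the long-handled bottle brush out of its holder and scrub the inside of the tallest beaker on the wash tray: push the brush down to the bottom, draw it up about two thirds of the beaker's depth, then push it down to the bottom again. Afterwards stand the brush back in its holder, bristles down, lowering it onto the holder's floor before letting go.

Things in the scene. Friction and masses are not known exactly. Their poses are not given: they have to be found in the camera images.
- brush: Bottle brush, 200 mm long, 55 to 115 g, loose, standing bristles down in its holder. Origin: centre of the flat bristle end (lowest point); z runs up to the handle; it is round. Bristle head 0 to 60 mm, stiff, 48 mm across (rows look 52), end tapered to 38; steel stem 8 mm across to 130 mm; round wooden handle 22 mm across, 130 to 200 mm: grip it from above at 165 mm.
- holder: Steel brush holder fixed to the bench: open round pot 78 mm high on a 100 mm disc. Origin: centre of its underside on the bench, z up. Inner floor 6 mm above the origin; inside 60 mm across up to 48 mm high, then flaring to 82 mm at the mouth.
- tall_beaker: Tallest of three plain white plastic vessels clipped in any order in a row on the steel wash tray; it cannot move. Round, 82 mm outer and 74 mm inner diameter, 115 mm high, open top. Origin: centre of its underside (10 mm above the bench), z up. Inner floor 5 mm above the origin: 110 mm deep. Rim 125 mm above the bench. The other two are 62 and 40 mm high.

How it is judged:
By the outcome, as a careful person would: the job done as asked, in the order asked, and still so for the second after the job is handed in, with the robot touching nothing.
It also fails if it takes over 58 s, if anything falls off the work surface, if the arm or the gripper's body presses on something with over 40 N, if the wrist force passes 120 N, or if a joint passes its speed limit or range.

## Working session

There is one attempt and no reset: what is moved stays moved. The work goes in short steps, each a Python script; the robot and the scene stay as the last script left them, time stands still between calls to the robot, and variables do not carry over. Pictures are saved under pics/ and viewed, at most 10 in all, crops included, and the job is handed in when it is done.

```bash
ls; mkdir -p pics
cat > h.py <<'E'
import numpy as np, cv2
from rig import manip, optics, nets
def cloud(o):
    z=o["z_map"]; v,u=np.mgrid[:480,:640]
    P=np.stack([(u-o["cx"])/o["fx"]*z,(v-o["cy"])/o["fy"]*z,z],-1)
    return (P-np.asarray(o["t"]))@np.asarray(o["R"]), z>0
E
python3 - <<'E'
from h import *
ims=[]
for c in("scene","top"):
    o=optics.capture(c); W,ok=cloud(o); ims.append(o["img"])
    print(c,"cam",(-np.array(o["R"]).T@o["t"]).round())
    for n in("brush","holder","tall_beaker"):
        for d in nets.silhouettes(n,c)[:4]:
            m=d["region"]&ok; p=W[m]
            print(c,n,round(d["p"],2),np.round(d["position"]),m.sum(),np.percentile(p,[2,50,98],axis=0).round().tolist() if m.sum() else "")
for n,i in zip("ab",ims): cv2.imwrite(f"pics/{n}.png",i[:,:,::-1])
s=manip.get_obs(); print(s["clock"],s["tool_rot"],manip.grip_depth)
E
```

```text
pics
rig.py
scene cam [ 933. -334.  780.]
scene brush 0.63 [147. 332.] 1506 [[490.0, -349.0, 41.0], [518.0, -327.0, 65.0], [535.0, -303.0, 206.0]]
scene tall_beaker 0.69 [439. 179.] 2747 [[532.0, 222.0, 16.0], [574.0, 247.0, 85.0], [610.0, 302.0, 124.0]]
top cam [447.  12. 805.]
top brush 0.75 [547. 259.] 1708 [[487.0, -344.0, 39.0], [509.0, -316.0, 66.0], [533.0, -298.0, 207.0]]
top holder 0.71 [523. 270.] 2852 [[466.0, -361.0, 2.0], [504.0, -315.0, 48.0], [554.0, -277.0, 79.0]]
top tall_beaker 0.93 [145. 224.] 4008 [[529.0, 226.0, 14.0], [573.0, 279.0, 74.0], [607.0, 304.0, 127.0]]
0.4 [ 9.88932525e-01  1.48365952e-01 -2.89891367e-05 -6.62342535e-05] 18.700000000000003
```

View pics/a.png

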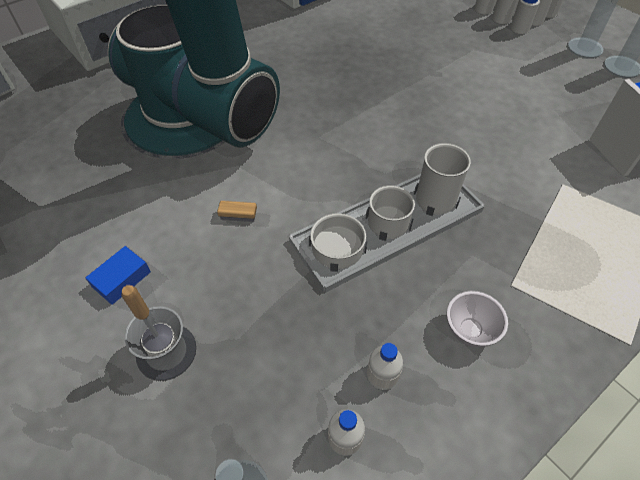

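View pics/b.png

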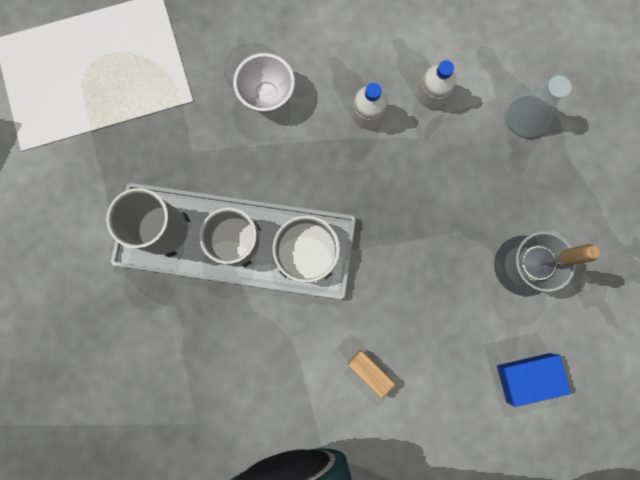

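The scene view shows the brush handle at (135,300), the holder at (158,335) and the tall beaker at (443,180). The top view shows the handle at (580,254), the holder at (540,262) and the beaker rim at (138,218). Next I'll fit the geometry from both views.

```bash
cat > fit.py <<'E'
from h import *
from scipy.optimize import least_squares
def circ(p,r=None):
    c=p[:,:2].mean(0)
    f=lambda q:np.hypot(*(p[:,:2]-q[:2]).T)-(q[2] if r is None else r)
    return least_squares(f,[*c,40] if r is None else c,loss="soft_l1",f_scale=2).x
def axis(P,r=11):   # round handle: axis x=a+b(z-165), y=c+d(z-165)
    z=P[:,2]-165
    return least_squares(lambda q:np.hypot(P[:,0]-q[0]-q[1]*z,P[:,1]-q[2]-q[3]*z)-r,[P[:,0].mean(),0,P[:,1].mean(),0],loss="soft_l1",f_scale=2).x
def near(W,ok,x,y,r,z0,z1):
    return W[ok&(np.hypot(W[...,0]-x,W[...,1]-y)<r)&(W[...,2]>z0)&(W[...,2]<z1)]
E
python3 - <<'E'
from fit import *
H=[]
for c in("scene","top"):
    o=optics.capture(c);W,ok=cloud(o)
    b=near(W,ok,570,265,60,119,135); print(c,"beaker rim",len(b),circ(b).round(1),np.percentile(b[:,2],[50,95]).round(1))
    m=near(W,ok,510,-320,60,72,84); print(c,"mouth",len(m),circ(m).round(1),np.percentile(m[:,2],[50,95]).round(1))
    d=near(W,ok,510,-320,75,4,12)
    h=near(W,ok,510,-320,60,142,195); H.append(h); print(c,"axis",len(h),axis(h).round(3))
    t=near(W,ok,510,-320,70,190,230);print(" top",len(t),t.mean(0).round(1),t[:,2].max().round(1))
    st=near(W,ok,510,-320,40,85,128);print(" stem",len(st),st.mean(0).round(1))
print(axis(np.vstack(H)).round(3))
E
```

```text
scene beaker rim 348 [570.4 262.5  39.8] [122.3 124.9]
scene mouth 531 [ 511.9 -326.4   41.7] [76.3 79.1]
scene axis 346 [ 5.10419e+02 -2.00000e-03 -3.26121e+02 -1.00000e-03]
 top 239 [ 515.1 -326.3  201. ] 207.0
 stem 83 [ 513.9 -326.3  106.5]
top beaker rim 779 [569.3 266.1  39.6] [125.  127.2]
top mouth 649 [ 510.8 -322.5   41.6] [77.3 79.9]
top axis 344 [ 5.11091e+02  2.00000e-03 -3.23704e+02  2.00000e-03]
 top 299 [ 510.3 -319.6  202.3] 210.3
 stem 77 [ 510.3 -320.4  105. ]
[ 5.10669e+02 -0.00000e+00 -3.24460e+02  2.00000e-03]
```

Run:
```python
from fit import *
manip.move_gripper(1.0)
q=manip.get_obs()["tool_rot"]
def look(x,y,name):
    o=optics.capture("wrist");W,ok=cloud(o)
    for lab,r,z0,z1 in name:
        p=near(W,ok,x,y,r,z0,z1)
        print(lab,len(p),(circ(p,11 if lab=="handle" else None).round(1),np.percentile(p[:,2],[50,97]).round(1)) if len(p)>20 else "")
    return o
manip.move_to([440,-330,330],q)
o=look(510,-324,[("mouth",60,72,84),("handle",40,142,195),("top",40,195,215)])
cv2.imwrite("pics/w1.png",o["img"][:,:,::-1])
manip.move_to([510.7,-324.5,300],q)
look(510,-324,[("mouth",60,72,84),("top",40,195,215)])
s=manip.get_obs();print(s["clock"],s["eef_pos"],s["tool_rot"],s["joint_pos"],s["force"])
qb=manip.solve_ik([569.9,264.3,300],s["tool_rot"]);print(qb)
```

```text
mouth 2033 (array([ 510.9, -324.5,   41.3]), array([77.8, 79.9]))
handle 38 (array([ 510.7, -324.7]), array([171.5, 193.7]))
top 894 (array([ 511. , -324.1,    7.3]), array([205.9, 207.8]))
mouth 1726 (array([ 511.2, -324.4,   41.3]), array([77.8, 79.8]))
top 913 (array([ 512.7, -323.8,    7.1]), array([205.9, 207.6]))
2.7417 [ 510.54002336 -324.9923369   299.64816991] [ 9.88961104e-01  1.48174664e-01 -3.92955231e-04 -2.24041925e-04] [-6.08917394e-01 -4.49360921e-02  1.49722026e+00 -2.16107876e-04
  1.69018734e+00  6.64408644e-01] [-0.20436205  0.15127392  0.65012482]
[3.93350673e-01 4.99559469e-03 1.44745879e+00 6.29539278e-04
 1.68979224e+00 1.66677689e+00]
```

View pics/w1.png

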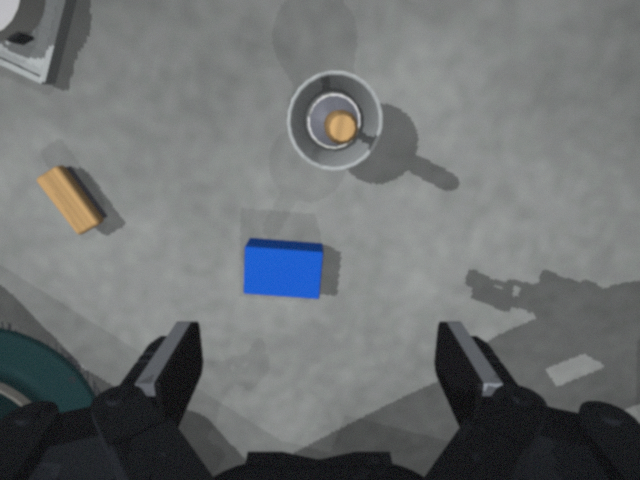

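The wrist view shows the handle top at (341,127) inside the holder mouth at (335,120). The brush is vertical and the views agree, so I'll grasp.

Run:
```python
from fit import *
manip.move_linear([511,-324.5,152],velocity=120)
manip.move_gripper(0.0,grasp_force=70)
s=manip.get_obs();print(s["clock"],s["eef_pos"],s["width"],s["grasp_force"],s["force"])
manip.move_linear([511,-324.5,310],velocity=120)
manip.move_linear([569.9,264.3,310],velocity=220)
s=manip.get_obs();print(s["clock"],s["eef_pos"],s["width"],s["grasp_force"],s["force"])
o=optics.capture("wrist");W,ok=cloud(o)
p=near(W,ok,570,264,60,118,131);print("rim",len(p),circ(p).round(1))
cv2.imwrite("pics/w2.png",o["img"][:,:,::-1])
o=optics.capture("top");t=optics.capture("scene")
for z in(o,t):
    W,ok=cloud(z)
    for a,b in((155,168),(168,182),(182,196),(215,240),(245,275)):
        p=near(W,ok,570,264,45,a,b); print(a,len(p),p.mean(0).round(1) if len(p) else "",circ(p,24 if b<200 else 4).round(1) if len(p)>5 else "")
cv2.imwrite("pics/s2.png",t["img"][:,:,::-1])
```

```text
4.7417 [ 511.11161703 -324.52994003  152.26374256] 0.23188471870468844 68.61955761909485 [-0.04571131  0.04883173  2.50477318]
9.05 [569.9704548  263.8195996  310.08864957] 0.23745817857263316 68.3367919921875 [ 0.16512156 -0.39857906 -0.50564125]
rim 1381 [570.  265.9  39.4]
155 0  
168 93 [561.2 246.6 177. ] [569.2 263.4]
182 185 [560.7 247.  188.2] [569.3 263.5]
215 1188 [568.1 261.2 221.2] [567.4 259.9]
245 90 [568.5 262.  260.5] [570.1 264.8]
155 19 [579.6 247.3 164.3] [566.  264.9]
168 148 [579.8 245.8 176.6] [570.2 261. ]
182 171 [579.8 245.3 188.5] [570.4 261. ]
215 382 [573.3 256.7 220.4] [574.  255.6]
245 79 [571.2 259.5 260.6] [569.7 262. ]
```

View pics/s2.png

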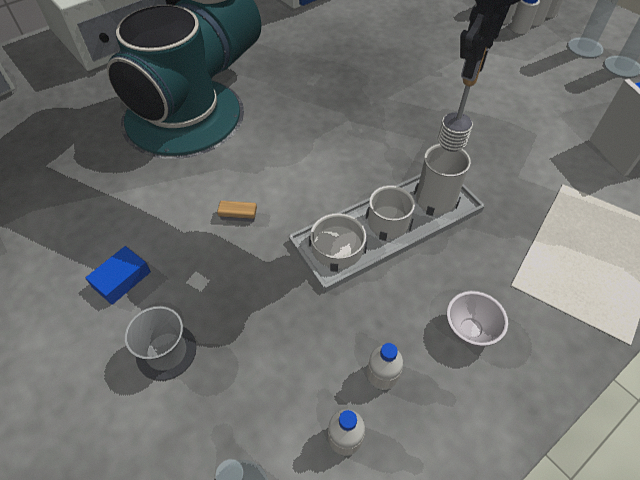

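The brush hangs vertically over the tall beaker: bristles at (455,130), rim at (446,158). I'll scrub now.

Run:
```python
from fit import *
X,Y=570,264.9
def st(l):
    s=manip.get_obs();print(l,round(s["clock"],2),s["eef_pos"].round(1),round(s["width"],3),s["force"].round(1))
manip.move_linear([X,Y,310],velocity=50)
manip.move_linear([X,Y,185],velocity=90); st("in")
print(manip.move_linear([X,Y,155],velocity=25,contact_N=10)); st("bottom1")
z=manip.get_obs()["eef_pos"][2]
if abs(z-161.3)<5:
    manip.pause(0.3)
    manip.move_linear([X,Y,z+74],velocity=70); st("up")
    manip.move_linear([X,Y,z+20],velocity=70)
    print(manip.move_linear([X,Y,z-7],velocity=25,contact_N=10)); st("bottom2")
    manip.pause(0.3); st("")
    o=optics.capture("scene"); cv2.imwrite("pics/s3.png",o["img"][60:260,340:600,::-1])
```

```text
in 10.99 [570.2 265.  185.6] 0.235 [ 1.1 -0.7 -0.4]
True
bottom1 11.88 [570.1 265.  161.3] 0.24 [0.  0.5 4.9]
up 13.4 [569.9 264.8 234.7] 0.242 [-0.4 -0.2 -0.6]
True
bottom2 15.1 [570.  264.9 161.3] 0.239 [-0.5  0.1  5.9]
 15.4 [570.  264.9 161.3] 0.239 [-0.1  0.9  5.1]
```

Both strokes reached the floor at the expected height. Now I'll take the brush back to the holder.

Run:
```python
from fit import *
def st(l):
    s=manip.get_obs();print(l,round(s["clock"],2),s["eef_pos"].round(1),round(s["width"],3),s["force"].round(1))
X,Y=511.1,-324.5
manip.move_linear([570,264.9,310],velocity=120)
manip.move_linear([X,Y,310],velocity=200)
manip.move_linear([X,Y,250],velocity=80); manip.pause(0.3); st("above")
for c in("top","scene"):
    W,ok=cloud(optics.capture(c))
    for a,b,r in((112,128,24),(128,144,24),(170,225,4)):
        p=near(W,ok,X,Y,40,a,b); print(c,a,len(p),circ(p,r).round(1) if len(p)>5 else "")
manip.move_linear([X,Y,172],velocity=70); st("in")
print(manip.move_linear([X,Y,146],velocity=20,contact_N=6)); st("floor")
```

```text
above 21.15 [ 511.1 -324.6  250.3] 0.239 [-0.5 -0.1 -0.9]
top 112 175 [ 510.6 -322.2]
top 128 191 [ 510.6 -322.2]
top 170 153 [ 511.2 -323.6]
scene 112 203 [ 512.1 -326.6]
scene 128 221 [ 512.1 -326.5]
scene 170 150 [ 510.7 -326.5]
in 22.52 [ 511.3 -324.6  172.6] 0.24 [ 0.5  0.3 -0.3]
True
floor 23.45 [ 511.2 -324.6  152.3] 0.239 [-0.3  0.3  4.9]
```

On the floor at exactly the original height. I'll release and retreat.

Run:
```python
from fit import *
manip.pause(0.3)
manip.move_gripper(0.5); manip.move_gripper(1.0); manip.pause(0.3)
manip.move_linear([511.1,-324.5,300],velocity=90)
manip.move_linear([420,-330,330],velocity=120); manip.pause(0.5)
o=optics.capture("scene");W,ok=cloud(o)
h=near(W,ok,511,-324,60,142,195);t=near(W,ok,511,-324,60,195,215)
print(axis(h).round(3),np.median(t[:,2]),manip.get_obs()["clock"],manip.get_obs()["force"].round(1))
cv2.imwrite("pics/s4.png",o["img"][:,:,::-1])
```

```text
[ 5.10141e+02  3.00000e-03 -3.26444e+02 -3.00000e-03] 203.6860034833623 28.1917 [ 0.  -0.2  0.6]
```

View pics/s4.png

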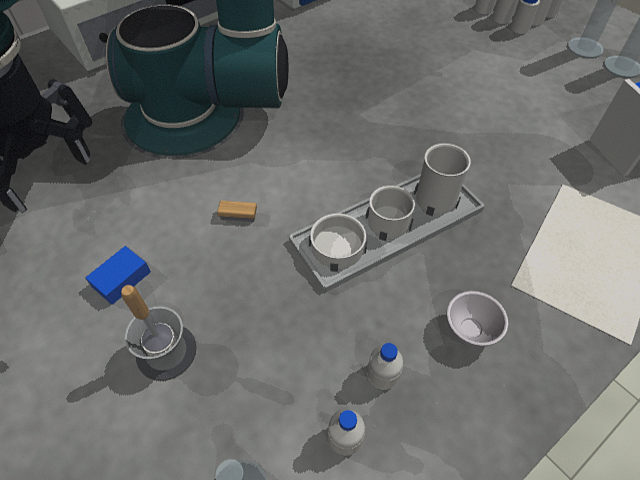

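The brush stands upright in the holder, with its handle at (135,300). The gripper is clear and nothing else has moved.

```bash
python3 -c "
from rig import manip
print(manip.sign_off())"
```

```text
the job is handed in; nothing more can be done
None
```

The job is done and handed in at about 28 s: I scrubbed the tall beaker down, up 73 mm and down again, then stood the brush upright on the holder's floor, released it and moved the arm clear.

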